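Park the funnel and stopper the sample bottle

TASK

Filling is finished: lift the funnel out of the bottle's neck and set it down in the hole of the funnel stand. Then close the bottle with the one of the two stoppers that fits its neck, lowering it fully home before you let go of it. Keep the bottle standing upright on the bench, and leave the other stopper and the other things on the bench where they are.

Things in the scene. Friction and masses are not known exactly. Their poses are not given: they have to be found in the camera images.
- bottle: white plastic wide-neck bottle standing loose on the bench, 90 mm in diameter and 140 mm tall, about 0.6 kg; sloping shoulder from 70 to 92 mm height, then a straight neck 47 mm outside and 38 mm inside. Origin at the centre of its underside, z up.
- bottle_mouth (a point): centre of the bottle's mouth, at the level of its top rim (140 mm above its underside); the round bore below it is 38 mm wide and 48 mm deep.
- funnel: white porcelain funnel, 0.12 kg, at first standing in the bottle's neck. Origin on its axis at the underside of its flange (54 mm wide, 5 mm thick), which rests on the bottle's rim or the stand; z up. Below: a stem 42 mm long, 26 mm wide at the flange, 20 at the tip. Above: a bowl flaring out, then an upright round wall 56 mm in diameter from 20 to 60 mm above the origin: grip it from outside.
- funnel_stand: low aluminium stand fixed to the bench: a 110 x 110 mm top plate, 12 mm thick, on four posts, top at 70 mm, with one round hole in the middle. Origin at the centre of its underside, z up.
- stand_hole (a point): centre of the funnel stand's hole at the level of the plate's top face (70 mm above the bench); hole 36 mm wide, right through, with 50 mm of free depth under the plate.
- stopper_block: white plastic block fixed to the bench, 80 mm (its x) by 160 mm (its y), 42 mm tall, with 48 mm holes at y = -40 and +40 mm, each holding a stopper; either stopper may be in either hole. Origin at the centre of its underside, z up. Gripping across the block's x keeps the fingers clear of the other stopper.
- small_stopper: dark rubber stopper, 0.08 kg, the smaller one, which fits the bottle. Origin on its axis at the underside of its flange (55 mm wide, 6 mm thick), which rests on the block or the bottle's rim; z up. Below: a tapered plug 30 mm long, 34 mm wide at the flange, 26 mm at the tip. Above: a round grip head 36 mm in diameter from 6 to 46 mm above the origin.
- large_stopper: dark rubber stopper of the same form, the larger one, too big for the bottle: plug 45 mm tapering to 38 mm, 30 mm long, flange 64 mm, grip head 50 mm in diameter from 6 to 46 mm above the origin. Origin at the underside of its flange, z up. To be left in the block.
- capped_bottle: white plastic bottle with a cap and paper label, 72 mm in diameter, 150 mm tall, bystander. Origin at the centre of its underside.
- jar: amber glass jar with a black lid, 66 mm wide, 85 mm tall, bystander. Origin at the centre of its underside.
- tip_box: blue and grey plastic box, 88 x 123 mm, 62 mm tall, bystander. Origin at the centre of its underside.
There are look-alikes about, which are no part of the job. What is shaped like the funnel but green, pink or yellow is not meant.

How it is judged:
By the outcome, as a careful person would: the job done as asked, in the order asked, and still so for the second after the job is handed in, with the robot touching nothing.
It also fails if it takes over 64 s, if anything falls off the work surface, if the arm or the gripper's body presses on something with over 40 N, if the wrist force passes 120 N, or if a joint passes its speed limit or range.

ROBOT

A 6-joint arm with a two-finger parallel gripper is mounted at the origin on the work surface. World frame = base frame: x ahead of the robot, y to its left, z up, the work surface at z = 0. Lengths are in m, angles in rad, forces in N, time in s.
With the tool pointing down it reaches from about 0.325 to 0.9 m from the base axis. Payload 6.1 kg.
Tool frame: the origin (TCP) lies midway between the tips of the shut fingers; the grasp point (between the pads) lies 19 mm behind it; z points along the fingers, y is the line along which they close (so a half turn about z gives the same grasp; the last joint's range is limited). The gripper opens to 85 mm and grips with 20 to 120 N. Pads are 22 mm wide; open, the fingers measure 114 mm over their backs; the gripper's body (76 mm by 85 mm) begins 54 mm behind the grasp point. The pads swing forward as they close: fully open they stand 13 mm farther back than shut.
Start: joints at [1.165, 0.22, 1.526, -0, 1.395, -0.126], TCP at [0.173, 0.601, 0.231] pointing down, gripper open.
Joint ranges: [-2.98, 2.98], [-0.91, 2.08], [0.09, 2.57], [-1.24, 4.39], [0.2, 2.65], [-2.68, 2.68]. Speed limits (rad/s): [2.57, 2.57, 3.01, 3.14, 3.14, 3.14].

INTERFACE

Orientations are given as a rotation vector (axis times angle).
In Python, from rig import arm, open_jaws, grasp, ik, grab_frame, close_job, readout gives the robot as it stands. The module is installed in compiled form; this text tells all that it offers. Calls block until the motion is done:
- arm.movep(position, orientation): joint-space move of the TCP to a pose.
- arm.line_to(position, feed=0.15, orientation=None, contact_N=None): straight line of the TCP; orientation=None keeps the orientation; feed is the mean speed in m/s. With contact_N (N) it stops when the force on the tool has changed by that much, and returns True; else False.
- arm.goto_joints(angles): joint-space move.
- open_jaws() and grasp(grasp_force=None): open the fingers fully, or close them until they stop; grasp_force is the grip in N (None keeps the last).
- arm.pause(seconds).
- ik(position, orientation): joint angles nearest the present ones, or None.
- grab_frame(name): name is "scene" or "top" or "wrist"; returns a dict with "color" (480x640x3 uint8, red, green, blue), "range_z" (480x640 float32, m along the optical axis (not along the pixel's ray), 0 where there is no reading), "vfov" (degrees; the focal length in pixels is half the picture's height over the tangent of half this angle, whatever the lens; pixels are square), "cx", "cy" (the principal point, pixels), "k1" (the pictures are not rectified: a ray, as slopes to the right and down, at radius r is drawn at 1 + k1 r^2 times it, then the intrinsics apply), "origin" and "rotation" of the camera in the world. Camera axes: x right, y down, z forward; pixel columns grow to the right and rows downward; lengths in m; the calibration is good to about 2 mm. A picture is of the moment at which its call begins.
A pose or a line that the arm cannot do raises arm.Unreachable and nothing moves.
- close_job(): hands the job in; it is judged then, once.
Readings, each from a call of its own:
- readout.read_time(): time.
- readout.read_q(): joint angles.
- readout.read_joint_velocities(): joint speeds.
- readout.read_effort(): joint torques, N m.
- readout.read_tool_pos(): TCP position.
- readout.read_orientation(): TCP orientation.
- readout.read_force(): force on the tool from outside, world axes, zero at the start.
- readout.read_wrist_torque(): the same for the moment, N m.
- readout.read_grip_width(): finger opening in m.
- readout.read_grip_force(): force on a finger pad.
Only numpy, scipy, OpenCV 4.12 (cv2) and the standard library are available. Lean on these libraries where they do the work, as an engineer would, in place of code of your own. Each camera call takes 0.05 s, during which the arm holds its last target. There are 200 camera calls.

## Working session

There is one attempt and no reset: what is moved stays moved. The work goes in short steps, each a Python script; the robot and the scene stay as the last script left them, time stands still between calls to the robot, and variables do not carry over. Pictures are saved under pics/ and viewed, at most 10 in all, crops included, and the job is handed in when it is done.

```bash
mkdir -p pics && cat > h.py <<'E'
import numpy as np, cv2
from rig import arm, open_jaws, grasp, ik, grab_frame, close_job, readout
def shot(name,fn=None):
    f=grab_frame(name); np.savez('last_'+name+'.npz',**f)
    if fn: cv2.imwrite('pics/'+fn,f['color'][:,:,::-1])
    return f
def K(f):
    fl=240/np.tan(np.radians(float(f['vfov']))/2)
    return np.array([[fl,0,float(f['cx'])],[0,fl,float(f['cy'])],[0,0,1]]),np.array([float(f['k1']),0,0,0,0])
def rays(f,px):
    k,d=K(f); s=cv2.undistortPoints(np.float64(px).reshape(-1,1,2),k,d).reshape(-1,2)
    return np.c_[s,np.ones(len(s))]
def onplane(f,px,z):
    r=rays(f,px)@np.array(f['rotation']).T; o=np.array(f['origin'])
    return o+r*((z-o[2])/r[:,2:3])
def cloud(f):
    v,u=np.mgrid[:480,:640]; r=rays(f,np.c_[u.ravel(),v.ravel()])
    p=r*f['range_z'].reshape(-1,1)
    return (p@np.array(f['rotation']).T+np.array(f['origin'])).reshape(480,640,3)
E
python3 - <<'E'
from h import *
for n in ('scene','top','wrist'):
    f=shot(n,n+'0.png'); print(n,f['vfov'],f['cx'],f['cy'],f['k1'],np.round(f['origin'],3),np.round(f['rotation'],3).tolist(),(f['range_z']>0).mean())
print(readout.read_orientation(),readout.read_time())
E
```

```text
scene 47.72382901678924 324.74695665067003 241.56413632993625 -0.0502453960166792 [1.143 0.019 0.8  ] [-1.838, -1.824, 0.65] 0.9960384114583334
top 46.25866774796434 322.69743582136635 238.8369315190818 -0.11310177052680241 [ 3.110e-01 -1.000e-03  1.249e+00] [-2.113, 2.097, -0.233] 0.9960188802083333
wrist 70.82493579615586 314.440313765304 247.90088161112905 -0.026069972953996847 [0.103 0.62  0.372] [2.314, 1.743, 0.253] 0.9959830729166667
[-4.38071583e-01 -3.11047975e+00  2.29375175e-03] 0.15
```

```bash
sed -i "s/np.array(f\['rotation'\])/R(f)/" h.py && cat >> h.py <<'E'
def R(f): return cv2.Rodrigues(np.float64(f['rotation']))[0]
E
python3 - <<'E'
from h import *
for n in ('scene','top'):
    f=np.load('last_'+n+'.npz'); print(R(f)[:,2]); P=cloud(f); print(np.median(P[...,2]))
E
```

```text
[-0.62729677 -0.00145437 -0.77877894]
-0.0012925406954777952
[ 2.18344685e-01  1.97613348e-04 -9.75871692e-01]
-0.0007082934650641803
```

View pics/top0.png

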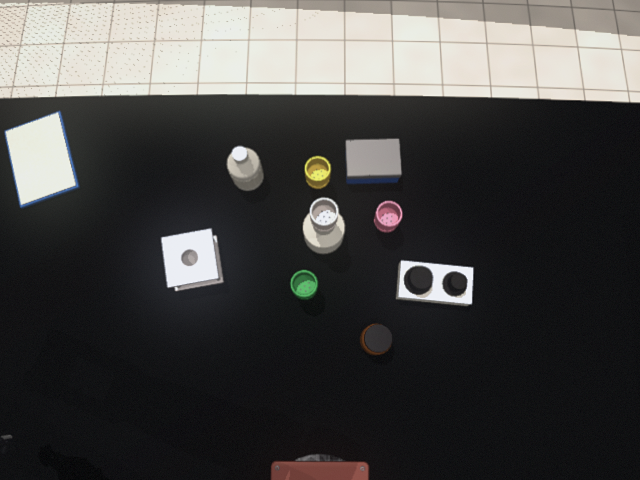

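View pics/scene0.png

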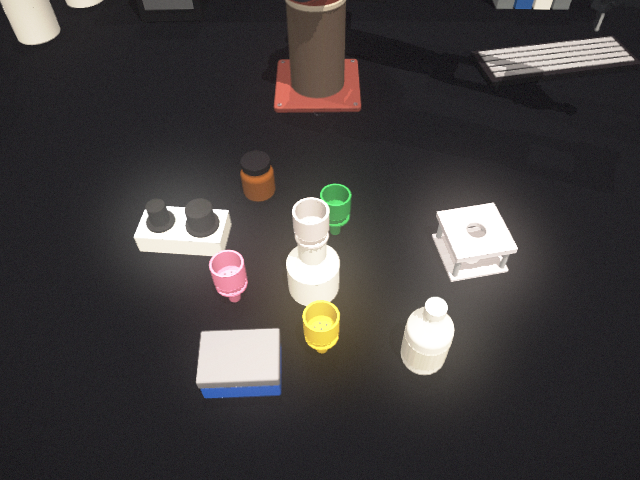

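```bash
python3 - <<'E'
from h import *
def circ(P):
    A=np.c_[P[:,:2],np.ones(len(P))]; b=(P[:,:2]**2).sum(1)
    s=np.linalg.lstsq(A,b,rcond=None)[0]; c=s[:2]/2; return c,np.sqrt(s[2]+c@c)
boxes={'top':{'funnel':(305,195,342,232),'small':(440,266,472,300),'large':(402,262,438,296),'block':(394,258,478,308),'stand':(155,225,228,292),'hole':(176,244,204,272),'bottle':(298,190,350,256),'capped':(225,140,265,195),'jar':(355,318,398,360),'green':(285,265,322,302),'pink':(370,195,405,235),'box':(340,135,406,186),'yellow':(300,152,335,190)},
'scene':{'funnel':(288,196,334,244),'small':(142,198,176,232),'large':(182,198,222,238),'block':(132,200,234,258),'stand':(430,200,520,280),'bottle':(280,196,345,306),'capped':(398,295,458,375)}}
hs={'funnel':(.19,.21),'small':(.08,.096),'large':(.08,.096),'block':(.038,.046),'stand':(.064,.076),'bottle':(.02,.066)}
for n in boxes:
    f=np.load('last_'+n+'.npz'); P=cloud(f)
    for k,(a,b,c,d) in boxes[n].items():
        Q=P[b:d,a:c].reshape(-1,3); lo,hi=hs.get(k,(.02,.3)); Q=Q[(Q[:,2]>lo)&(Q[:,2]<hi)]
        if len(Q)<8: print(n,k,len(Q)); continue
        r=cv2.minAreaRect(np.float32(Q[:,:2]*1000)); cc,rr=cv2.minEnclosingCircle(np.float32(Q[:,:2]*1000))
        print(n,k,len(Q),'med',Q.mean(0).round(4),'zmax',np.percentile(Q[:,2],98).round(3),'circ',np.round(cc,1),round(rr,1),'rect',np.round(r[0],1),np.round(r[1],1),round(r[2],1))
E
```

```text
top funnel 221 med [ 0.6015 -0.0021  0.1987] zmax 0.204 circ [601.6  -2.7] 28.9 rect [600.9  -2.2] [56.1 52.5] 0.5
top small 231 med [ 0.4828 -0.2867  0.0871] zmax 0.092 circ [ 482.5 -287.4] 19.0 rect [ 482.9 -287.4] [35.7 34. ] 70.4
top large 441 med [ 0.4903 -0.2082  0.0876] zmax 0.092 circ [ 491.3 -208.4] 25.5 rect [ 490.2 -208.3] [48.7 48. ] 46.9
top block 1442 med [ 0.4851 -0.2502  0.0418] zmax 0.046 circ [ 487.3 -248.1] 89.1 rect [ 487.4 -248.2] [161.   81.4] 84.5
top stand 2374 med [0.5312 0.2845 0.0704] zmax 0.075 circ [531.5 285.4] 77.5 rect [532.1 285.3] [112.3 111.4] 11.1
top hole 591 med [0.5313 0.2849 0.0704] zmax 0.075 circ [531.4 285.2] 42.0 rect [531.4 284.6] [61.1 62.1] 0.5
top bottle 156 med [ 0.5651 -0.0012  0.043 ] zmax 0.065 circ [593.5  -1.2] 44.0 rect [ 5.749e+02 -1.000e-01] [88.  37.2] 86.7
top capped 1112 med [0.7243 0.1696 0.1011] zmax 0.153 circ [736.3 175.1] 36.1 rect [734.1 174. ] [67.3 70.7] 17.4
top jar 802 med [ 0.362  -0.1124  0.078 ] zmax 0.089 circ [ 363.6 -116. ] 33.1 rect [ 362.2 -114.3] [65.6 61.1] 42.6
top green 622 med [0.4756 0.0385 0.0753] zm
[... 548 characters left out ...]
68 med [ 0.4819 -0.2873  0.0855] zmax 0.089 circ [ 479.7 -288.9] 19.6 rect [ 480. -288.] [36.  35.5] 14.5
scene large 497 med [ 0.4901 -0.207   0.0858] zmax 0.089 circ [ 488.  -207.1] 26.1 rect [ 488.5 -207.4] [48.7 49. ] 33.8
scene block 1514 med [ 0.4952 -0.248   0.041 ] zmax 0.046 circ [ 484.3 -248.4] 88.2 rect [ 483.9 -249. ] [160.9  84.1] 84.9
scene stand 2868 med [0.5323 0.2845 0.0687] zmax 0.072 circ [529.2 284.7] 77.4 rect [528.6 285.4] [114.7 112.5] 11.2
scene bottle 999 med [0.5973 0.0074 0.0458] zmax 0.065 circ [543.6  12.5] 103.1 rect [548.5  22.8] [ 84.3 204.4] 65.3
scene capped 2846 med [0.7534 0.1681 0.0948] zmax 0.15 circ [738.6 173.7] 36.6 rect [741.8 172.4] [73.  64.2] 67.7
```

```bash
cat >> h.py <<'E'
from scipy.spatial.transform import Rotation as Ro
def ori(deg):
    a=np.radians(deg); y=np.array([np.cos(a),np.sin(a),0]); z=np.array([0,0,-1.]); x=np.cross(y,z)
    return Ro.from_matrix(np.c_[x,y,z]).as_rotvec()
E
python3 - <<'E'
from h import *
print(Ro.from_rotvec(readout.read_orientation()).as_matrix().round(2).tolist())
for p in ([.6,-.003,.25],[.53,.285,.25],[.4813,-.2878,.15],[.6,-.003,.15]):
    for d in (-5.5,174.5,90,-90): 
        q=ik(np.array(p),ori(d)); print(p,d,None if q is None else np.round(q,2))
F=np.array([.6003,-.003,0])
arm.movep(F+[0,0,.27],ori(90))
f=shot('wrist','w1.png'); print(readout.read_time())
P=cloud(f); Q=P[(abs(P[...,2]-.2)<.012)&(np.hypot(P[...,0]-.6,P[...,1])<.06)]
cc,r=cv2.minEnclosingCircle(np.float32(Q[:,:2]*1000)); print(len(Q),cc,r,Q[:,2].mean())
E
```

```text
[[-0.96, 0.28, -0.0], [0.28, 0.96, -0.0], [0.0, -0.0, -1.0]]
[0.6, -0.003, 0.25] -5.5 [-0.14  0.15  1.57 -0.    1.42 -0.04]
[0.6, -0.003, 0.25] 174.5 None
[0.6, -0.003, 0.25] 90 [-0.14  0.15  1.57  0.    1.42 -1.71]
[0.6, -0.003, 0.25] -90 [-0.14  0.15  1.57 -0.    1.42  1.43]
[0.53, 0.285, 0.25] -5.5 [ 0.36  0.15  1.57 -0.    1.42  0.46]
[0.53, 0.285, 0.25] 174.5 None
[0.53, 0.285, 0.25] 90 [ 0.36  0.15  1.57 -0.    1.42 -1.21]
[0.53, 0.285, 0.25] -90 [ 0.36  0.15  1.57 -0.    1.42  1.93]
[0.4813, -0.2878, 0.15] -5.5 [-0.68  0.14  1.78 -0.    1.23 -0.58]
[0.4813, -0.2878, 0.15] 174.5 [-0.68  0.14  1.78 -0.    1.23  2.56]
[0.4813, -0.2878, 0.15] 90 [-0.68  0.14  1.78  0.    1.23 -2.25]
[0.4813, -0.2878, 0.15] -90 [-0.68  0.14  1.78 -0.    1.23  0.89]
[0.6, -0.003, 0.15] -5.5 [-0.14  0.23  1.67 -0.    1.24 -0.04]
[0.6, -0.003, 0.15] 174.5 None
[0.6, -0.003, 0.15] 90 [-0.14  0.23  1.67  0.    1.24 -1.71]
[0.6, -0.003, 0.15] -90 [-0.14  0.23  1.67 -0.    1.24  1.43]
2.8167
2040 (597.9036254882812, -5.138601303100586) 27.980789184570312 0.19724278085437005
```

```bash
python3 - <<'E'
from h import *
F=np.array([.5990,-.0038,0])
print('contact',arm.line_to(F+[0,0,.158],feed=.12,contact_N=8)); print(readout.read_tool_pos())
grasp(30); print('w',readout.read_grip_width(),readout.read_grip_force())
arm.line_to(F+[0,0,.176],feed=.05)
arm.line_to(F+[0,0,.26],feed=.12)
print(readout.read_force(),readout.read_grip_width(),readout.read_time())
S=np.array([.5300,.285,0])
arm.line_to(S+[0,0,.20],feed=.25)
f=shot('scene','s2.png'); shot('top'); print(readout.read_time())
E
```

```text
contact False
[ 0.59973552 -0.00388234  0.15908892]
w 0.055858495466734666 32.293892093002796
[ 0.38458293  1.00259414 -1.64989525] 0.05572256241675814 5.65
7.1083
```

View pics/s2.png

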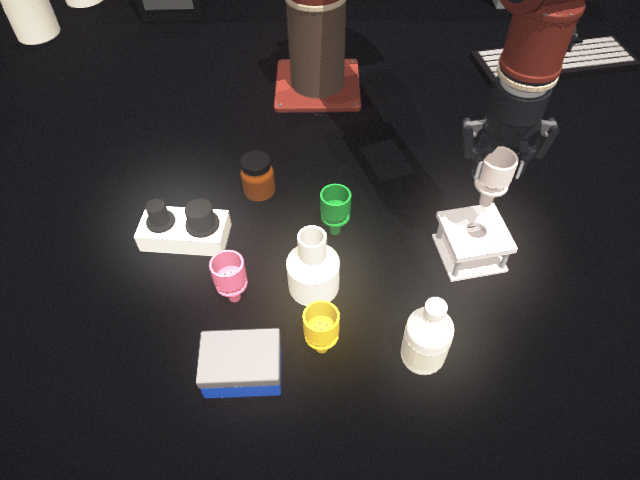

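```bash
python3 - <<'E'
from h import *
S=np.array([.5300,.285,0])
arm.line_to(S+[0,0,.12],feed=.12)
print(arm.line_to(S+[0,0,.0855],feed=.04,contact_N=5),readout.read_tool_pos(),readout.read_force())
E
```

```text
True [0.52944391 0.28464367 0.08896896] [-0.04412084 -0.52286807  4.68473218]
```

```bash
python3 - <<'E'
from h import *
open_jaws()
p=np.array(readout.read_tool_pos())
arm.line_to(p+[0,0,.10],feed=.15)
f=shot('wrist')
P=cloud(f); Q=P[(abs(P[...,2]-.13)<.012)&(np.hypot(P[...,0]-.53,P[...,1]-.285)<.06)]
print('funnel rim in stand',len(Q),cv2.minEnclosingCircle(np.float32(Q[:,:2]*1000)) if len(Q) else '',Q[:,2].mean())
arm.line_to([.55,-.004,.30],feed=.3,orientation=ori(-5.5))
def ring(name,fn=None):
    f=shot(name,fn); P=cloud(f); Q=P[(abs(P[...,2]-.14)<.006)&(np.hypot(P[...,0]-.6,P[...,1])<.05)]
    print(name,len(Q),cv2.minEnclosingCircle(np.float32(Q[:,:2]*1000)),Q[:,2].mean())
ring('wrist','w3.png'); ring('scene'); ring('top','t3.png'); print(readout.read_time())
E
```

```text
funnel rim in stand 2320 ((527.5087280273438, 284.0441589355469), 28.002544403076172) 0.12715522937185567
wrist 782 ((598.3109741210938, -4.72100830078125), 23.57889175415039) 0.13879916915944607
scene 247 ((597.8580322265625, -3.531873941421509), 24.440982818603516) 0.13758860126332548
top 3 ((587.3032836914062, -17.68377685546875), 8.240859031677246) 0.13902830584701276
11.8833
```

View pics/w3.png

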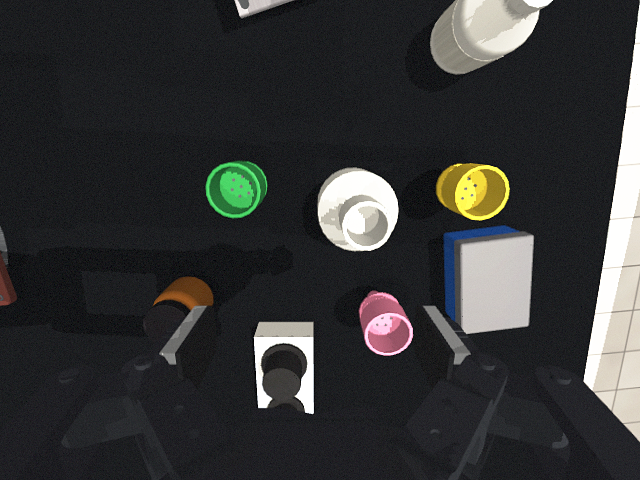

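```bash
python3 - <<'E'
from h import *
arm.line_to([.45,-.288,.30],feed=.3,orientation=ori(-5.5))
arm.line_to([.432,-.288,.248],feed=.2)
f=shot('wrist','w4.png'); P=cloud(f)
Q=P[(abs(P[...,2]-.087)<.007)&(np.hypot(P[...,0]-.481,P[...,1]+.288)<.032)]
print(len(Q),cv2.minEnclosingCircle(np.float32(Q[:,:2]*1000)),Q.mean(0),readout.read_tool_pos(),readout.read_time())
E
```

```text
1167 ((479.9649963378906, -290.3675842285156), 17.93243408203125) [ 0.47977838 -0.28934264  0.08717794] [ 0.43301595 -0.28766284  0.24928419] 13.5083
```

```bash
python3 - <<'E'
from h import *
T=np.array([.4812,-.2885,0])
arm.line_to(T+[0,0,.13],feed=.15)
print('contact',arm.line_to(T+[0,0,.053],feed=.08,contact_N=8))
arm.pause(.3); print(readout.read_tool_pos())
grasp(30); print('w',readout.read_grip_width(),readout.read_grip_force(),readout.read_force())
z0=readout.read_tool_pos()[2]; print(z0)
arm.line_to(T+[0,0,.07],feed=.05)
arm.line_to(T+[0,0,.22],feed=.15)
print(readout.read_force(),readout.read_grip_width())
B=np.array([.5992,-.0033,0])
arm.line_to(B+[0,0,.22],feed=.2); arm.pause(.3)
# where are stopper and mouth, same picture
f=shot('wrist','w5.png'); shot('scene','s5.png'); print(readout.read_tool_pos(),readout.read_time())
E
```

```text
contact False
[ 0.48141536 -0.28868287  0.0534273 ]
w 0.03528396813926931 29.963585436344147 [ 0.07197544 -0.29557822  1.1803891 ]
0.05312732592616804
[ 0.08819093 -0.3391045  -0.95762491] 0.03524193276034371
[ 0.59916999 -0.00356672  0.22003299] 20.1667
```

View pics/w5.png

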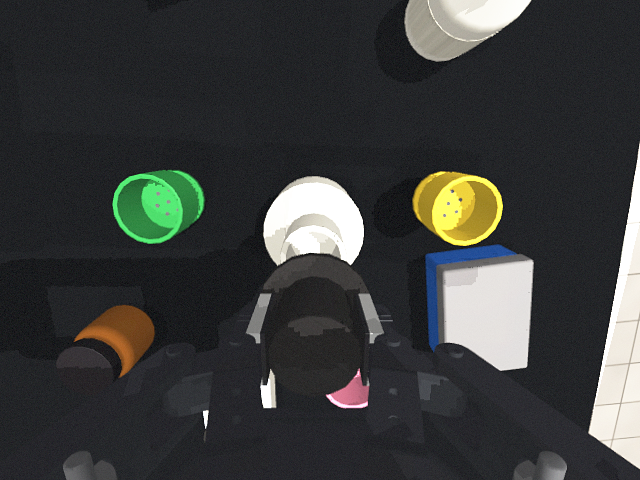

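View pics/s5.png

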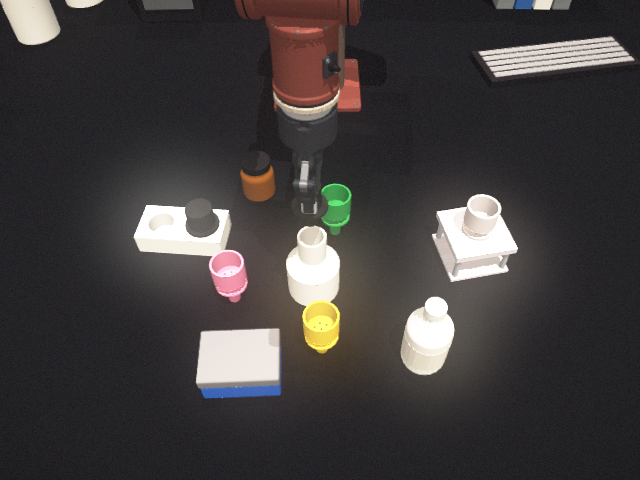

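Wrist view: the small stopper is held at (315,330), directly behind the mouth at (313,240). Scene view: the funnel is seated in the stand at (482,215), the large stopper is still in the block at (200,215), and the bottle is upright at (313,265). I'll lower the stopper under contact guard; it should be home at TCP z ≈ 0.151.

```bash
python3 - <<'E'
from h import *
B=np.array([.5992,-.0033,0])
print(arm.line_to(B+[0,0,.185],feed=.1))
print(arm.line_to(B+[0,0,.1485],feed=.03,contact_N=5),readout.read_tool_pos(),readout.read_force(),readout.read_wrist_torque())
shot('scene','s6.png')
E
```

```text
False
True [ 0.59904355 -0.00327003  0.15110949] [3.31150056e-03 6.28907739e-01 4.17428358e+00] [0.03389833 0.00233488 0.03011305]
```

```bash
python3 - <<'E'
from h import *
open_jaws()
p=np.array(readout.read_tool_pos()); arm.line_to(p+[0,0,.12],feed=.12)
arm.line_to([.5,-.004,.32],feed=.25)
arm.pause(.3)
f=shot('wrist'); g=shot('scene','s7.png')
for n,f in (('w',f),('s',g)):
    P=cloud(f); Q=P[(P[...,2]>.17)&(P[...,2]<.2)&(np.hypot(P[...,0]-.599,P[...,1])<.04)]
    print(n,len(Q),np.percentile(Q[:,2],[50,95]) if len(Q) else '',cv2.minEnclosingCircle(np.float32(Q[:,:2]*1000)) if len(Q) else '')
print(readout.read_time())
E
```

```text
w 1489 [0.18523957 0.18646996] ((598.8749389648438, -4.994584560394287), 17.803340911865234)
s 448 [0.18393572 0.18603329] ((598.8519897460938, -3.225992441177368), 19.307199478149414)
24.4417
```

View pics/s7.png

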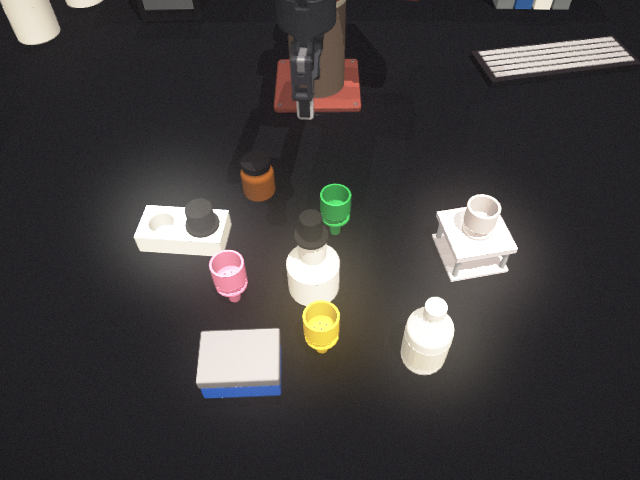

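The scene view shows the stopper seated in the bottle at (311,228), with its top at 0.185–0.186 m as expected. The funnel sits in the stand at (482,215), and nothing else has moved.

```bash
python3 -c "
from h import *
print(close_job())"
```

```text
the job is handed in; nothing more can be done
None
```

The job is handed in: the funnel is in the stand's hole, the small stopper is fully home in the upright bottle, and everything else is where it was, at about 24 s of the 64 s allowed.

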